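# Scraper home, leaking battery up in the tongs

## Robot

A 6-joint arm with a two-finger parallel gripper is mounted at the origin on the work surface. World frame = base frame: x ahead of the robot, y to its left, z up, the work surface at z = 0. Lengths are in m, angles in rad, forces in N, time in s.
With the tool pointing down it reaches from about 0.25 to 0.775 m from the base axis. Payload 4 kg.
Tool frame: the origin (TCP) lies on the centre line of the jaws, within the pads' length; the fingertips stand 17 mm ahead of it and the grasp point (between the pads) lies 2 mm behind it; z points along the fingers, y is the line along which they close (so a half turn about z gives the same grasp; the last joint's range is limited). The gripper opens to 85 mm and grips with 20 to 120 N. Pads are 22 mm wide; open, the fingers measure 114 mm over their backs; the gripper's body (76 mm by 85 mm) begins 54 mm behind the grasp point. The pads swing forward as they close: fully open they stand 13 mm farther back than shut.
Start: joints at [-1.342, 0.087, 1.371, -0, 1.684, -0.103], TCP at [0.179, -0.52, 0.248] pointing down, gripper open.
Joint ranges: [-3.1, 3.1], [-0.76, 2.03], [0.27, 2.55], [-1.08, 4.22], [0.17, 2.65], [-2.57, 2.57]. Speed limits (rad/s): [2.79, 2.79, 3.14, 3.14, 3.14, 3.14].

## Interface

Orientations are given as a rotation vector (axis times angle).
In Python, from workcell import r, solver, readout, capture, camera_params, order gives the robot as it stands. Calls block until the motion is done:
- r.reach(position, orientation): joint-space move of the TCP to a pose.
- r.servo_line(position, rotation=None, v=0.15, f_stop=None): straight line of the TCP; rotation=None keeps the orientation; v is the mean speed in m/s. With f_stop (N) it stops when the force on the tool has changed by that much, and returns True; else False.
- r.goto_joints(angles): joint-space move.
- r.move_gripper(opening): finger opening in m; the grip force is fixed at half the most; returns when the fingers have stopped.
- r.dwell(seconds).
- solver.inverse_kinematics(position, orientation): joint angles nearest the present ones, or None.
- readout.sense(): the state.
- capture(name): name is "side" or "top"; returns the picture (400x640x3 uint8, red, green, blue); there is no depth.
- camera_params(name): a dict with "fx", "fy", "cx", "cy" (pixels), "k1" (the pictures are not rectified: a ray, as slopes to the right and down, at radius r is drawn at 1 + k1 r^2 times it, then the intrinsics apply), "R" (3x3) and "t" (3): a world point X has camera coordinates R X + t. Camera axes: x right, y down, z forward; pixel columns grow to the right and rows downward; lengths in m; the calibration is good to about 2 mm. A picture is of the moment at which its call begins. camera_params takes no time and is no camera call.
A pose or a line that the arm cannot do raises r.Unreachable and nothing moves.
- order.finish_job(): hands the job in; it is judged then, once.
The state is a dict: "time_s": time; "q": joint angles; "qvel": joint speeds; "effort": joint torques, N m; "eef_pos": TCP position; "tool_rot": TCP orientation; "contact_force": force on the tool from outside, world axes, zero at the start; "wrist_torque": the same for the moment, N m; "opening": finger opening in m; "grip_force": force on a finger pad.
Only numpy, scipy, OpenCV 4.12 (cv2) and the standard library are available. Lean on these libraries where they do the work, as an engineer would, in place of code of your own. Each camera call takes 0.05 s, during which the arm holds its last target. There are 200 camera calls.

## Task

The leaking block battery has just been levered out of the old recorder. Slide the scraper that was used, blade first, fully home into the slot of the wooden holder and let go of it; then take the kitchen tongs, close their jaws on the flat block battery and lift it at least 12 cm off the bench, without the gripper itself ever touching the battery. Finish while still holding the battery up in the tongs, still and clear of everything; leave the other things on the bench where they stand.

Things in the scene. Friction and masses are not known exactly. Their poses are not given: they have to be found in the camera images.
- holder: Fixed wooden scraper holder: slab 200 (x) x 110 (y) x 20 mm high, origin under its centre, x = insertion direction. Rear part (x +22 to +92 mm): the slot, under two lips whose tops are 47 mm above the bench. The bare front (x -100 to 0) carries the handle. Fully home, the scraper lies on the slab with its origin at x = -43, z = 20 mm in this frame and its blade tip on the stop.
- slot_mouth (a point): Centre of the slot's mouth, 22 mm along x from the holder's origin, 30.5 mm above the bench; axes as the holder's. The slot is 67 mm wide, from its floor 25 mm to the lips' underside 38 mm above the bench, open towards -x, with a 34 mm gap between the lips seen from above. Sides flared before the mouth (about 80 mm apart, 20 mm ahead of it).
- slot_end (a point): Centre of the stop at the slot's inner end, 92 mm along x from the holder's origin, 30.5 mm above the bench; axes as the holder's. With the scraper lying on the slab its blade is 28.5 to 31.5 mm above the bench, level with the slot.
- scraper: Loose scraper lying flat, about 120 g. Origin under the middle of its handle, x towards the blade, z up. Wooden handle 110 (x -55 to +55) x 28 wide x 20 mm high; steel blade 3 mm thick, 60 mm wide from x = 63 to 135 mm (26 mm wide neck before that), 8.5 to 11.5 mm above the handle's underside. It balances about 18 mm ahead of the origin.
- scraper_tip (a point): Middle of the blade's front edge, 135 mm ahead of the scraper's origin and 10 mm above its underside.
- tongs: Loose kitchen tongs, steel, black jaws, 212 mm long, 120 g, lying so that the two arms open sideways (level). Origin on the centre line at bench level at the grip place, x along the centre line to the jaws, z up. Hinge 90 mm behind the origin. Arms: upright strips 28 mm high with 46 mm black sleeves at the grip place. There 58 mm over the outsides when open, as they lie.
- tongs_mouth (a point): Middle between the jaws, 80 mm ahead of the tongs' origin, 12 mm above their underside. Jaws: 24 mm high, x = 65 to 95 mm from the origin; open, 60 mm apart inside, 74 mm over the outsides; parallel on a 26.5 mm wide thing, when the grip place measures 40 mm over the outsides; about 10 mm apart at the end stop.
- tongs_left: The tongs' arm on their +y side; origin at the hinge, axes parallel to the tongs' when open. A spring holds the arms open: squeezing at the grip place takes about 5 N at first, 10 N when closed by 18 mm. Both arms move alike; each mm squeezed there closes the jaws by 1.9 mm.
- tongs_right: The tongs' arm on their -y side; origin at the hinge, axes parallel to the tongs' when open.
- battery: The leaking block battery, a grey and metal block lying flat, about 46 g: 48.5 (x) x 26.5 (y) x 17.5 mm high, two snap terminals and some white crust at its +x end. Origin under its centre, x along its length. The only block-shaped battery; to be gripped across its 26.5 mm width, with the tongs' centre line along its length.
- cell_a: Bystander: round battery cell standing upright, 26 mm in diameter, 49 mm high; origin under its centre.
- cell_b: Bystander: another round cell, the same as the first.
- tape: Bystander: brown roll of parcel tape lying flat, 90 mm in diameter, 24 mm high; origin under its centre.
- stapler: Bystander: black stapler, 150 mm long (x), 36 mm wide, 50 mm high; origin under its centre.
- stamp: Bystander: turned wooden hand stamp standing upright, 40 mm foot, 66 mm high; origin under its centre.
- pot: Bystander: empty black pen pot, 80 mm wide, 75 mm high; origin under its centre.
There are look-alikes about, which are no part of the job. What is shaped like the tongs but turquoise is not meant.

How it is judged:
On the way, in this order (a step that is already met when the one before it is completed fails the run):
1. the scraper lies fully home in the holder's slot, released (x of scraper_tip in the frame of slot_end between -0.008 and 0.004 m and y of scraper_tip in the frame of slot_end between -0.008 and 0.008 m and z of scraper_tip in the frame of slot_end between -0.008 and 0.008 m and angle between the x axis of scraper and the x axis of holder, either way round below 0.12 rad and angle between the z axis of scraper and the z axis of holder, either way round below 0.12 rad and contact force between the fingers and scraper below 0.3 N and linear speed of scraper below 0.03 m/s), for 0.2 s.
2. the robot holds the tongs and both jaws grip the battery (contact force between each of tongs_left, tongs_right and battery above 0.8 N and contact force between the fingers and tongs above 2 N and contact force between each of the fingers, the arm and battery below 0.5 N), for 0.2 s.
At the end, for the whole second after the job is handed in: Gripper holds the tongs, both jaws press the battery (over 0.8 N each), battery over 100 mm and tongs over 80 mm up, battery still (under 30 mm/s), untouched by the robot; scraper released in the slot, tip within 8 mm of the stop centre each way, aligned within 0.12 rad (all of step 2 and x of scraper_tip in the frame of slot_end between -0.008 and 0.004 m and y of scraper_tip in the frame of slot_end between -0.008 and 0.008 m and z of scraper_tip in the frame of slot_end between -0.008 and 0.008 m and angle between the x axis of scraper and the x axis of holder, either way round below 0.12 rad and angle between the z axis of scraper and the z axis of holder, either way round below 0.12 rad and contact force between the fingers and scraper below 0.3 N and height (world z) of battery above 0.1 m and height (world z) of tongs above 0.08 m and linear speed of battery below 0.03 m/s); the arm keeps its last pose, push and grip.
It fails at once if the robot itself touches the battery (contact force between any of the fingers, the arm and battery above 1 N).
It fails at once if a bystander is moved by more than 3 to 4 cm (distance of any of cell_a, cell_b, stamp from where it was at the start of the episode above 0.03 m or distance of any of tape, stapler, pot from where it was at the start of the episode above 0.04 m).
It fails at once if a bystander is tipped over (angle between any of cell_a, cell_b, tape, stapler, stamp, pot's own z axis and vertical above 0.5 rad).
It also fails if it takes over 58 s, if anything falls off the work surface, if the arm or the gripper's body presses on something with over 40 N, if the wrist force passes 120 N, or if a joint passes its speed limit or range.

## Working session

There is one attempt and no reset: what is moved stays moved. The work goes in short steps, each a Python script; the robot and the scene stay as the last script left them, time stands still between calls to the robot, and variables do not carry over. Pictures are saved under pics/ and viewed, at most 10 in all, crops included, and the job is handed in when it is done.

```bash
mkdir -p pics; ls; python3 - <<'E'
from workcell import *
import cv2
for n in("top","side"):
    p=camera_params(n); print(n,{k:(v.tolist() if hasattr(v,'tolist') else v) for k,v in p.items()})
    cv2.imwrite(f"pics/{n}0.png",capture(n)[:,:,::-1])
print(readout.sense())
E
```

```text
pics
top {'fx': 455.0021925746174, 'fy': 455.0021925746174, 'cx': 315.7235597270563, 'cy': 191.6908091948569, 'k1': -0.025547034789117136, 'R': [[-0.09449543921418475, -0.9955041298374312, 0.006491490147659635], [-0.9741649713181836, 0.09112243216106813, -0.20663811607177993], [0.205117577560679, -0.025850141850101663, -0.9783959063395393]], 't': [0.05167324692245486, 0.46272056200503203, 1.0381007907990742]}
side {'fx': 512.2394924915718, 'fy': 512.2394924915718, 'cx': 322.2909853424034, 'cy': 194.44432869301457, 'k1': 0.033580968368037624, 'R': [[-0.942120546067815, -0.33447833965653495, -0.02308932605100516], [-0.14697757948328258, 0.4739232377711923, -0.8682133124006481], [0.3013411153595163, -0.8145679867273681, -0.4956536363155272]], 't': [0.4445569454191186, 0.11485070377992979, 1.177111670357641]}
{'time_s': 0.1, 'q': array([-1.34210146e+00,  8.79055191e-02,  1.37217687e+00, -5.10449503e-06,
        1.68358084e+00, -1.03085379e-01]), 'qvel': array([ 0.00151319, -0.00095535, -0.00454724,  0.00011253, -0.00031843,
        0.00061363]), 'effort': array([ 2.02209943e-03, -3.53013861e+01, -3.14218783e+01, -1.50114729e-04,
        7.88974401e-03,  2.75217894e-05]), 'eef_pos': array([ 0.17905338, -0.51958329,  0.24720537]), 'tool_rot': array([-3.09642645e+00, -5.18430069e-01,  2.11947959e-04]), 'contact_force': array([0.72286741, 0.29614793, 0.16985736]), 'wrist_torque': array([-0.01954424,  0.02884341,  0.00951923]), 'grip_force': 0.0, 'opening': 0.0854467607324763}
```

View pics/top0.png

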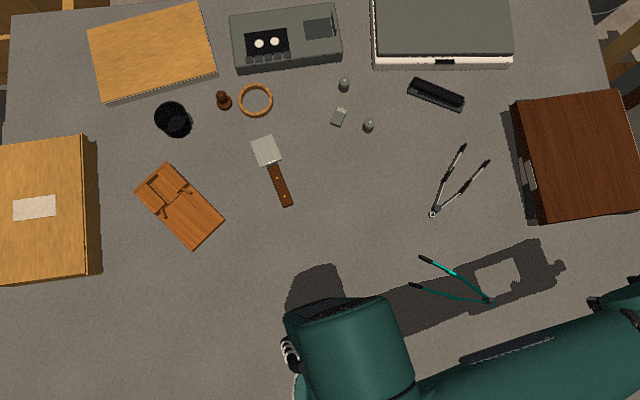

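View pics/side0.png

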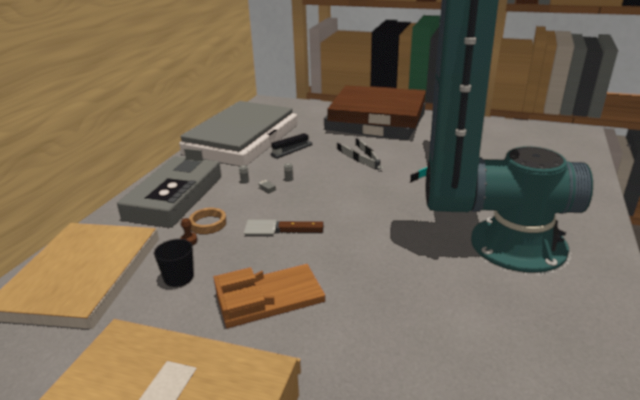

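The top view shows the holder at about (180,205) with its slot towards the upper left, and the scraper's handle at (280,186) with its blade at (266,150). The battery is at (339,116) between cells at (343,85) and (368,125). The black-jawed tongs have their hinge at (432,213) and jaws at (463,147) and (487,162). The turquoise decoy is at (450,285).

```bash
cat > h.py <<'E'
import numpy as np, cv2
from workcell import *
from scipy.spatial.transform import Rotation as Rn
def cast(n,uv,z):
    p=camera_params(n);uv=np.atleast_2d(uv).astype(float)
    K=np.array([[p['fx'],0,p['cx']],[0,p['fy'],p['cy']],[0,0,1]])
    s=cv2.undistortPoints(uv[:,None],K,np.array([p['k1'],0,0,0]))[:,0]
    R=np.array(p['R']);t=np.array(p['t'])
    d=np.c_[s,np.ones(len(s))]@R;c=-R.T@t
    return c+d*((z-c[2])/d[:,2])[:,None]
def proj(n,X):
    p=camera_params(n);K=np.array([[p['fx'],0,p['cx']],[0,p['fy'],p['cy']],[0,0,1]])
    return cv2.projectPoints(np.atleast_2d(X).astype(float),cv2.Rodrigues(np.array(p['R']))[0],np.array(p['t']),K,np.array([p['k1'],0,0,0]))[0][:,0]
def down(yaw):  # tool z down, tool y (closing line) along world yaw
    y=np.array([np.cos(yaw),np.sin(yaw),0]);z=np.array([0,0,-1.]);x=np.cross(y,z)
    return Rn.from_matrix(np.c_[x,y,z]).as_rotvec()
def hsv(im):return cv2.cvtColor(im,cv2.COLOR_RGB2HSV)
E
python3 - <<'E'
from h import *
im=cv2.imread('pics/top0.png')
def crop(n,x0,x1,y0,y1,k):
    c=cv2.resize(im[y0:y1,x0:x1],None,fx=k,fy=k,interpolation=cv2.INTER_CUBIC)
    for x in range(x0+(-x0)%20,x1,20):
        cv2.putText(c,str(x),((x-x0)*k,10),0,.35,(255,255,255),1);cv2.line(c,((x-x0)*k,12),((x-x0)*k,20),(255,255,255),1)
    for y in range(y0+(-y0)%20,y1,20):
        cv2.putText(c,str(y),(0,(y-y0)*k),0,.35,(255,255,255),1);cv2.line(c,(0,(y-y0)*k),(8,(y-y0)*k),(255,255,255),1)
    cv2.imwrite(n,c)
crop('pics/c1.png',125,305,125,255,4)
crop('pics/c2.png',320,500,75,225,4)
H=cv2.cvtColor(im,cv2.COLOR_BGR2HSV)
def comp(m,roi,z,name):
    x0,x1,y0,y1=roi;q=np.zeros(m.shape,np.uint8);q[y0:y1,x0:x1]=m[y0:y1,x0:x1]
    c=max(cv2.findContours(q,0,2)[0],key=cv2.contourArea)[:,0]
    w=cast('top',c,z)
    r=cv2.minAreaRect((w[:,:2]*1000).astype(np.float32))
    print(name,cv2.contourArea(c),'c',np.round(r[0],1),'size',np.round(r[1],1),'box',cv2.boxPoints(r).round().tolist());return c
S=H[:,:,1];V=H[:,:,2];hh=H[:,:,0]
comp(((S>90)&(V>50)).astype(np.uint8),(130,230,155,255),.02,'holder')
comp(((S>90)&(V>50)).astype(np.uint8),(250,300,160,212),.02,'handle')
comp(((V>145)&(S<60)).astype(np.uint8),(245,290,130,175),.010,'blade')
comp(((V>120)).astype(np.uint8),(328,350,102,130),.0175,'battery')
E
```

```text
holder 3883.0 c [469.6 344.5] size [216.1 112.2] box [[351.0, 317.0], [424.0, 232.0], [588.0, 372.0], [515.0, 457.0]]
handle 415.5 c [496.7  93.6] size [107.9  26.5] box [[441.0, 91.0], [449.0, 65.0], [552.0, 97.0], [545.0, 122.0]]
blade 583.0 c [592.5 122.7] size [72.2 58.8] box [[549.0, 140.0], [567.0, 84.0], [636.0, 105.0], [618.0, 161.0]]
battery 127.5 c [672.4 -70.3] size [54.2 57. ] box [[642.0, -95.0], [698.0, -100.0], [703.0, -46.0], [647.0, -41.0]]
```

View pics/c1.png

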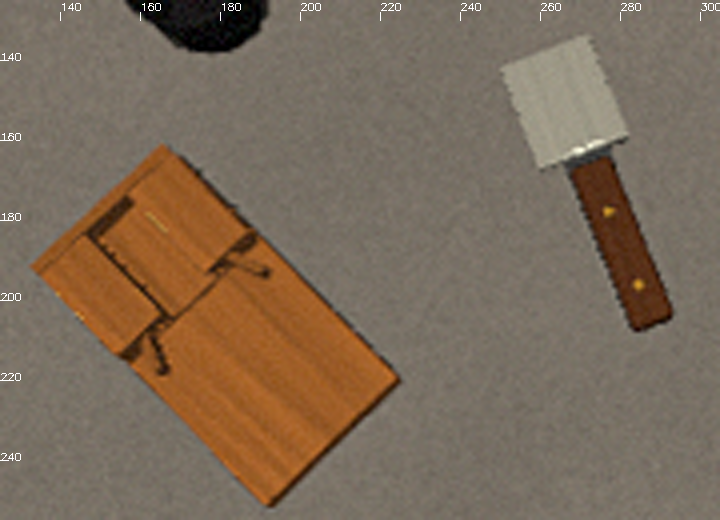

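View pics/c2.png

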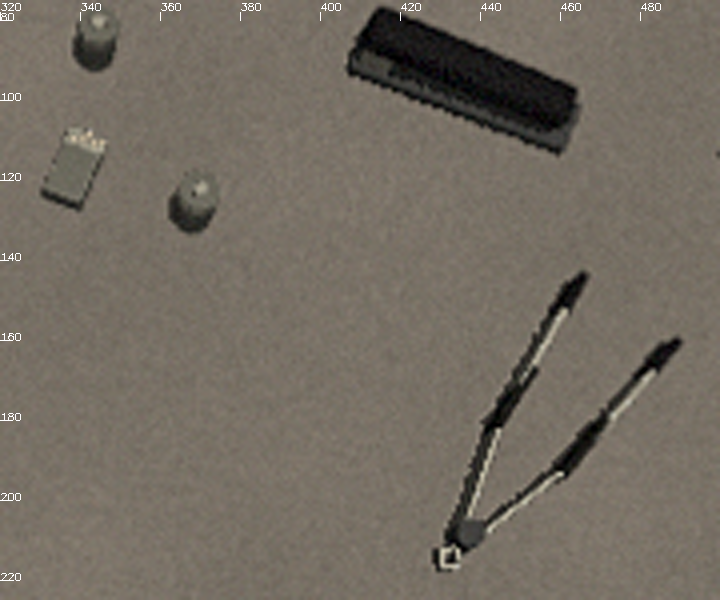

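The crops give corner points: holder front top corners at (225,219.5) and (192.2,250), battery top end mids at (335,124.5) and (341.8,108.8), and tongs hinge disc at (437.5,207.5). The tongs' sleeve tops are at (448,175) and (465.5,187), and the jaw tips at (466,143) and (490,160.5).

```bash
python3 - <<'E'
from h import *
P=lambda a,b,z,o,:cast('top',np.array([[a/4+o[0],b/4+o[1]]])-.4,z)[0]*1000
o1=(125,125);o2=(320,75)
def sh(n,*p):print(n,*[np.round(q[:2],1) for q in p])
fr=P(399,377,.02,o1);fl=P(269,499,.02,o1);rs=P(262,243,.02,o1);ls=P(127,355,.02,o1)
sh('holder fr fl rs ls',fr,fl,rs,ls);print('width',np.linalg.norm(fr-fl))
for a,b in((fr,rs),(fl,ls),(fr,fl)):
    d=b-a;print(np.degrees(np.arctan2(d[1],d[0])))
# rear lips tops z=.047 corners
rr=P(164,148,.02,o1);rl=P(35,266,.02,o1);sh('rear',rr,rl);print(np.linalg.norm(rr-fr),np.linalg.norm(rl-fl))
b=[P(x,y,.0175,o2) for x,y in((42,189),(80,203),(106,142),(70,128))]
sh('bat',*b,sum(b)/4);d=(b[2]+b[3]-b[0]-b[1])/2;print('len',np.linalg.norm(d),np.degrees(np.arctan2(d[1],d[0])),np.linalg.norm(b[0]-b[1]))
hg=P(470,530,.03,o2);s1=P(512,400,.028,o2);s2=P(582,447,.028,o2);j1=P(585,273,.024,o2);j2=P(679,341,.024,o2)
sh('tongs hinge s1 s2 j1 j2',hg,s1,s2,j1,j2)
for a,b in((hg,(s1+s2)/2),(hg,(j1+j2)/2)):
    d=(b-a)[:2];print(np.linalg.norm(d),np.degrees(np.arctan2(d[1],d[0])))
d=(s1-s2);print('sleeve line',np.linalg.norm(d),np.degrees(np.arctan2(d[1],d[0])),'jaws',np.linalg.norm(j1-j2))
sh('cells top',P(98,18,.049,o2),P(198,183,.049,o2))
# side-view blobs
im=cv2.imread('pics/side0.png');H=cv2.cvtColor(im,cv2.COLOR_BGR2HSV)
for n,roi,z in(('holder',(205,335,255,330),.02),('handle',(272,330,215,240),.01)):
    m=np.zeros(H.shape[:2],np.uint8);x0,x1,y0,y1=roi;m[y0:y1,x0:x1]=((H[y0:y1,x0:x1,1]>120)*255)
    c=max(cv2.findContours(m,0,2)[0],key=cv2.contourArea)[:,0]
    e=cv2.approxPolyDP(c[:,None],3,True)[:,0];print(n,e.tolist(),(cast('side',e,z)[:,:2]*1000).round().tolist())
E
```

```text
holder fr fl rs ls [425.2 233.8] [358.9 315.1] [516.1 313.3] [454.  397.7]
width 104.91989189897062
41.16914735713836
40.985812204233476
129.17120497189453
rear [582.4 371.8] [514.6 452.9]
209.21551608136534 207.94734372964112
bat [649.1 -46.3] [637.6 -69.3] [677.  -90.2] [688.6 -68.3] [663.  -68.5]
len 44.89914325870263 -28.571069208519074 25.787733507274297
tongs hinge s1 s2 j1 j2 [ 404.  -281.3] [ 482.3 -319.9] [ 449.  -358.3] [ 560.3 -379.9] [ 511.1 -431.5]
84.49081672846809 -43.18421438594519
181.15724968539715 -43.393318155921285
sleeve line 50.86341288910637 49.02242810059938 jaws 71.31105090483297
cells top [747.7 -90.6] [ 632.5 -140.3]
holder [[324, 294], [306, 264], [264, 275], [261, 271], [253, 274], [247, 268], [214, 276], [227, 327], [323, 301]] [[354.0, 319.0], [423.0, 240.0], [493.0, 302.0], [505.0, 292.0], [517.0, 306.0], [538.0, 292.0], [592.0, 337.0], [493.0, 460.0], [349.0, 339.0]]
handle [[279, 223], [281, 231], [321, 231], [322, 226], [321, 222]] [[551.0, 95.0], [532.0, 126.0], [440.0, 97.0], [445.0, 76.0], [454.0, 60.0]]
```

```bash
cat >> h.py <<'E'
def pick(pos,yaw):
    best=None
    for k in(0,np.pi):
        q=solver.inverse_kinematics(pos,down(yaw+k))
        if q is not None and(best is None or abs(q[5])<abs(best[0])):best=(q[5],yaw+k)
    return best
HY=np.radians(40.7);HC=np.array([.4665,.3419])
SY=np.radians(17.);G=.010
E
python3 - <<'E'
from h import *
u=np.array([np.cos(SY),np.sin(SY)]);p=np.array([.4967,.0936])+G*u
b=pick([*p,.15],SY+np.pi/2);print(b,pick([*HC,.15],HY+np.pi/2),pick([.4665,-.3405,.15],np.radians(46.7)),pick([.593,-.03,.15],np.radians(61.4)))
o=down(b[1])
r.reach([*p,.15],o);r.move_gripper(.06);r.servo_line([*p,.06],v=.2);r.servo_line([*p,.0205],v=.06,f_stop=8)
r.move_gripper(.015);print(readout.sense()['opening'],readout.sense()['grip_force'])
r.servo_line([*p,.10],v=.1)
s=readout.sense();print(s['time_s'],s['opening'],s['eef_pos'],s['contact_force'])
v=np.array([np.cos(HY),np.sin(HY)])
t=HC+(-.043+G-.115)*v; dy=b[1]+HY-SY
r.servo_line([*t,.10],down(dy),v=.2)
s=readout.sense();print(s['time_s'],s['q'],s['eef_pos'])
im=np.vstack([capture('top')[110:310,100:400],capture('side')[180:380,150:450]])
cv2.imwrite('pics/held.png',cv2.resize(im[:,:,::-1],None,fx=1.5,fy=1.5))
E
```

```text
(np.float64(1.3524451619834021), np.float64(5.009094953223726)) (np.float64(1.3949000790703394), np.float64(5.422737985946382)) (np.float64(-1.5437415294956094), np.float64(0.8150687606813519)) (np.float64(-1.2176492195104576), np.float64(1.0716321607245183))
0.026611669958512076 62.35548377037048
5.7167 0.026425783981471187 [0.50558196 0.09646976 0.09904322] [-0.21520409 -0.31976339 -2.1711498 ]
6.9333 [ 4.73271339e-01 -1.00785748e-01  1.85785475e+00 -5.21857061e-04
  1.38437930e+00  1.33440719e+00] [0.35467062 0.24503495 0.1000019 ]
```

View pics/held.png

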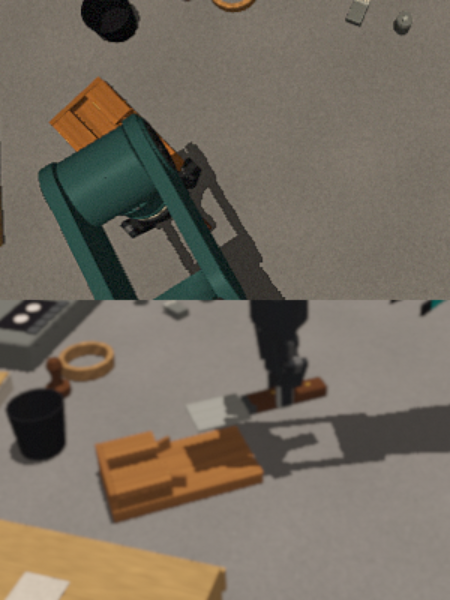

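The lower (side) half shows the scraper held level with its blade at about (220,412), pointing along the holder. I'll check the blade position numerically, then insert.

```bash
python3 - <<'E'
from h import *
H=hsv(capture('side'));m=((H[:,:,1]<60)&(H[:,:,2]>110)).astype(np.uint8)
q=np.zeros_like(m);q[238:275,268:325]=m[238:275,268:325]
c=max(cv2.findContours(q,0,2)[0],key=cv2.contourArea)[:,0]
w=cast('side',c,.0895)[:,:2];rc=cv2.minAreaRect((w*1000).astype(np.float32));e=readout.sense()['eef_pos']
v=np.array([np.cos(HY),np.sin(HY)]);n=np.array([-v[1],v[0]])
print(rc,cv2.contourArea(c));d=np.array(rc[0])/1000-e[:2];print('along,lat',d@v,d@n,'expected .089,0')
t=HC+(-.043+G-.115)*v
r.servo_line([*t,.0415],v=.1,f_stop=6)
# slide on to just short of home, then on to the stop
a=HC+(-.043+G-.012)*v
print('hit',r.servo_line([*a,.0415],v=.06,f_stop=15));s=readout.sense();print(s['eef_pos'],s['contact_force'],(s['eef_pos'][:2]-HC)@v+.043-G)
E
```

```text
((418.7322998046875, 293.26202392578125), (115.52867889404297, 113.31864166259766), 24.83677101135254) 1018.0
along,lat 0.0799764754065619 -0.004921029480402163 expected .089,0
hit False
[0.43224894 0.31246104 0.04154589] [-0.01210221  0.28784476 -1.78583485] -0.012164006310104216
```

```bash
python3 - <<'E'
from h import *
v=np.array([np.cos(HY),np.sin(HY)])
r.servo_line([*(HC+(-.043+G-.012)*v),.0405],v=.05,f_stop=5)
a=HC+(-.043+G+.015)*v
print('hit',r.servo_line([*a,.0405],v=.03,f_stop=12));s=readout.sense();print(s['eef_pos'],s['contact_force'],(s['eef_pos'][:2]-HC)@v+.043-G,s['time_s'])
r.move_gripper(.05);e=readout.sense()['eef_pos']
r.servo_line([e[0],e[1],.13],v=.15);r.reach([.40,-.25,.2],down(np.radians(46.7)))
T=capture('top');print(readout.sense()['time_s'])
im=np.vstack([T[125:275,120:320],capture('side')[220:340,180:380]])
cv2.imwrite('pics/in.png',cv2.resize(im[:,:,::-1],None,fx=2.2,fy=2.2,interpolation=cv2.INTER_CUBIC))
cv2.imwrite('pics/top1.png',T[:,:,::-1])
E
```

```text
hit True
[0.44173238 0.32055523 0.0413686 ] [-0.36066669 -0.0123472   3.21802293] 0.00030392931769084204 10.5
14.0917
```

View pics/in.png

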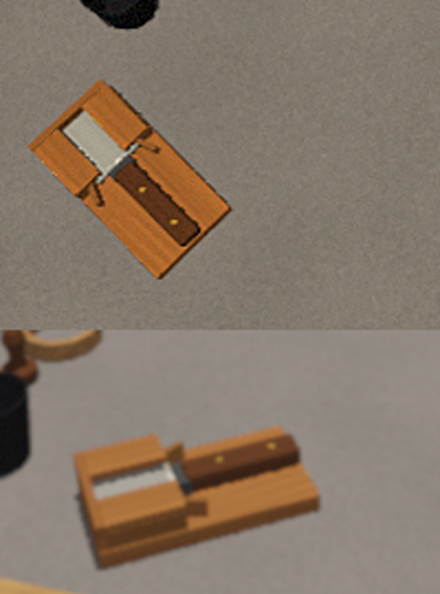

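The scraper is in the slot with its blade under the lips; the handle's rear end is at crop (187,235) near the slab front. I'll measure whether it is fully home.

```bash
python3 - <<'E'
from h import *
v=np.array([np.cos(HY),np.sin(HY)]);n=np.array([-v[1],v[0]])
for name,roi in(('top',(165,215,190,240)),('side',(255,325,262,295))):
    im=capture(name);H=hsv(im);x0,x1,y0,y1=roi;m=np.zeros(H.shape[:2],np.uint8)
    m[y0:y1,x0:x1]=(H[y0:y1,x0:x1,2]<(110))&(H[y0:y1,x0:x1,1]>100)
    c=max(cv2.findContours(m,0,2)[0],key=cv2.contourArea)[:,0];w=cast(name,c,.04)[:,:2]*1000
    rc=cv2.minAreaRect(w.astype(np.float32));d=np.array(rc[0])-HC*1000
    b=(cv2.boxPoints(rc)-HC*1000)
    print(name,rc,'along,lat',d@v,d@n,'along ext',np.sort(b@v).round(1),'lat',np.sort(b@n).round(1))
E
```

```text
top ((433.99346923828125, 309.1166076660156), (111.17837524414062, 29.836528778076172), 41.10348892211914) along,lat -46.02231493426091 -3.6567585616520857 along ext [-101.7 -101.5    9.5    9.7] lat [-19.  -18.2  10.9  11.7]
side ((435.2881774902344, 317.946044921875), (113.50083923339844, 63.82359313964844), 41.35823059082031) along,lat -39.28309021183031 2.1928638067930133 along ext [-96.4 -95.7  17.1  17.8] lat [-30.4 -29.1  33.5  34.8]
```

The top view puts the handle about 3 mm short of nominal, within measuring error. A push on the handle's end with closed fingers will make sure.

```bash
python3 - <<'E'
from h import *
v=np.array([np.cos(HY),np.sin(HY)]);n=np.array([-v[1],v[0]])
P=lambda a,z:[*(HC+a*v-.003*n),z]
o=down(pick(P(-.13,.1),HY+np.pi/2)[1])
r.move_gripper(0);r.reach(P(-.13,.12),o);r.servo_line(P(-.13,.049),v=.15)
print(r.servo_line(P(-.085,.049),v=.035,f_stop=6));s=readout.sense();print((s['eef_pos'][:2]-HC)@v,s['contact_force'],s['time_s'])
r.servo_line(P(-.13,.049),v=.15);r.servo_line(P(-.13,.12),v=.2)
r.move_gripper(.085)
o=down(np.radians(46.7))
r.reach([.4665,-.3405,.15],o);print(readout.sense()['time_s'])
H=hsv(capture('top'));x0,x1,y0,y1=165,215,190,240;m=np.zeros(H.shape[:2],np.uint8)
m[y0:y1,x0:x1]=(H[y0:y1,x0:x1,2]<110)&(H[y0:y1,x0:x1,1]>100)
c=max(cv2.findContours(m,0,2)[0],key=cv2.contourArea)[:,0];w=cast('top',c,.04)[:,:2]*1000
rc=cv2.minAreaRect(w.astype(np.float32));d=np.array(rc[0])-HC*1000;print(rc,d@v,d@n)
E
```

```text
True
-0.10951052329009225 [-0.07364853  0.24043427 -0.6912524 ] 18.525
22.5417
((434.4552307128906, 308.5708923339844), (111.40416717529297, 29.78756332397461), 41.945457458496094) -46.028097802189635 -4.37159801319762
```

The push met 6 N at once and the handle did not move, so the scraper is home. Next the tongs.

```bash
python3 - <<'E'
from h import *
p=[.4665,-.3405]
r.servo_line([*p,.06],v=.2);r.servo_line([*p,.021],v=.06,f_stop=8)
r.move_gripper(.050);s=readout.sense();print(s['opening'],s['grip_force'],s['contact_force'])
r.servo_line([*p,.10],v=.1);r.dwell(.3);s=readout.sense();print(s['opening'],s['grip_force'],s['contact_force'],s['time_s'])
t=[.5928,-.0302]
r.servo_line([*t,.10],down(np.radians(61.4)),v=.2)
s=readout.sense();print(s['q'],s['time_s'])
im=np.vstack([capture('top')[70:220,240:440],capture('side')[110:260,200:400]])
cv2.imwrite('pics/tg.png',cv2.resize(im[:,:,::-1],None,fx=2,fy=2,interpolation=cv2.INTER_CUBIC))
E
```

```text
0.05015038857755364 8.128816485550487 [0.31433402 0.27222056 5.39590444]
0.050168866715037924 6.528269917034777 [-0.40994659  0.28632678 -0.54840117] 25.675
[-1.47750412e-01  2.55431850e-01  1.47580335e+00 -4.03495809e-04
  1.41059454e+00 -1.21808446e+00] 27.5
```

View pics/tg.png

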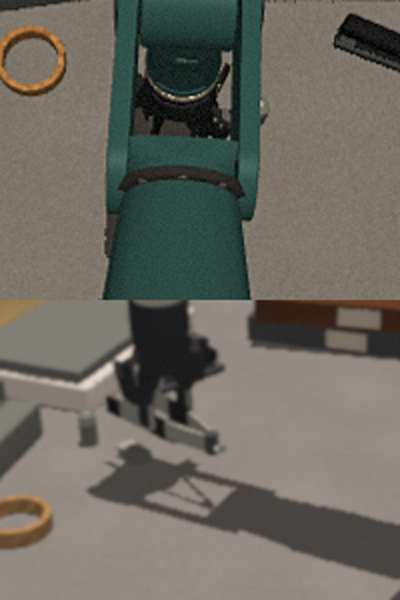

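The lower (side) half shows the tongs held with the hinge at crop (212,440) and the near jaw tip at (111,404). The battery lies below at (128,447). I'll compare with predicted projections.

```bash
python3 - <<'E'
from h import *
y=np.radians(-28.6);c,s=np.cos(y),np.sin(y)
def W(x,yy,z,o=(.5928,-.0302)):return [o[0]+c*x-s*yy,o[1]+s*x+c*yy,z]
zb=.079
print('hinge',proj('side',[W(-.09,0,zb+.014),W(-.09,0,zb),W(-.117,0,zb)]).round(1).tolist())
print('L jaw tip top/bot',proj('side',[W(.095,.0295,zb+.024),W(.095,.0295,zb)]).round(1).tolist())
print('R jaw tip',proj('side',[W(.095,-.0295,zb+.024),W(.095,-.0295,zb)]).round(1).tolist())
B=(.663,-.0685)
print('bat pred top corners',proj('side',[W(a*.02425,b*.01325,.0175,B) for a,b in((1,1),(1,-1),(-1,-1),(-1,1))]).round(1).tolist())
im=cv2.imread('pics/side0.png')
z=cv2.resize(im[160:210,240:310],None,fx=5,fy=5,interpolation=cv2.INTER_CUBIC)
z2=cv2.resize(capture('side')[130:210,230:330,::-1],None,fx=5,fy=5,interpolation=cv2.INTER_CUBIC)
o=np.zeros((660,500,3),np.uint8);o[:250,:350]=z;o[255:655]=z2
cv2.imwrite('pics/b.png',cv2.resize(o,None,fx=.9,fy=.9))
E
```

```text
hinge [[303.8, 180.3], [304.1, 185.2], [311.1, 189.0]]
L jaw tip top/bot [[250.9, 157.3], [251.7, 165.3]]
R jaw tip [[268.6, 150.8], [269.2, 158.7]]
bat pred top corners [[256.6, 182.2], [264.3, 179.1], [274.7, 185.0], [267.0, 188.2]]
```

View pics/b.png

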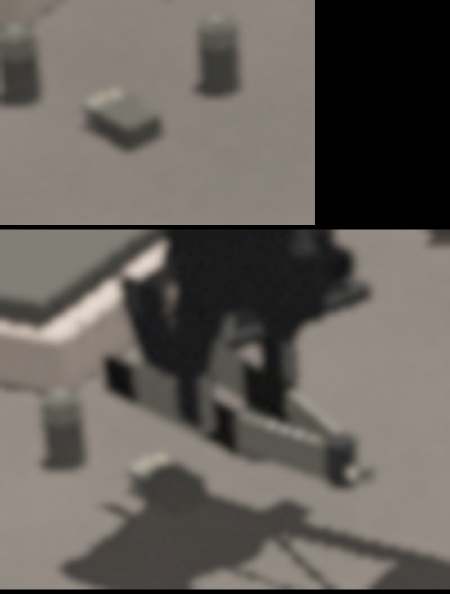

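Battery and tongs both sit about +2 px from prediction, so it is the same calibration bias. Their relative alignment is within 2 mm and the tongs are level. Descending and gripping.

```bash
python3 - <<'E'
from h import *
t=[.5928,-.0302]
r.servo_line([*t,.06],v=.1);print(r.servo_line([*t,.026],v=.05,f_stop=5),readout.sense()['eef_pos'])
r.move_gripper(.030);r.dwell(.5);s=readout.sense();print(s['opening'],s['grip_force'],s['contact_force'])
r.servo_line([*t,.10],v=.06);r.servo_line([*t,.20],v=.08);r.dwell(.5);s=readout.sense();print(s['opening'],s['grip_force'],s['contact_force'],s['time_s'],s['eef_pos'])
im=np.vstack([capture('side')[60:220,200:360],capture('top')[70:230,240:400]])
cv2.imwrite('pics/up.png',cv2.resize(im[:,:,::-1],None,fx=1.8,fy=1.8,interpolation=cv2.INTER_CUBIC))
E
```

```text
False [ 0.593007   -0.03020888  0.02614883]
0.037878373571217996 61.35052958037704 [ 0.30370298 -0.11488996  5.51828492]
0.03802187820956627 60.16933636274189 [-0.91018025  0.05456007 -2.24198509] 33.0667 [ 0.59282348 -0.03020604  0.19998656]
```

View pics/up.png

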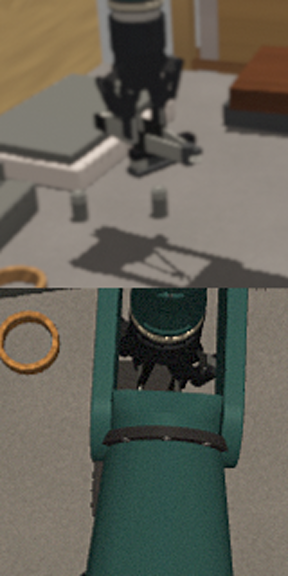

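The battery is gone from the bench and the fingers stopped at 38 mm, so the jaws are on it, but the tongs' attitude is unclear. One closer look.

```bash
python3 - <<'E'
from h import *
y=np.radians(-28.6);c,s=np.cos(y),np.sin(y);o=(.5928,-.0302);zb=.172
W=lambda x,yy,z:[o[0]+c*x-s*yy,o[1]+s*x+c*yy,z]
print('hinge,jawLtop,bot,battery,sleeveL',proj('side',[W(-.09,0,zb+.014),W(.095,.02,zb+.024),W(.095,.02,zb),W(.08,0,zb+.01),W(0,.02,zb)]).round(1).tolist())
cv2.imwrite('pics/up2.png',cv2.resize(capture('side')[90:170,240:330,::-1],None,fx=7,fy=7,interpolation=cv2.INTER_CUBIC))
E
```

```text
hinge,jawLtop,bot,battery,sleeveL [[302.2, 146.1], [250.5, 123.8], [251.4, 132.4], [260.6, 128.3], [273.3, 142.9]]
```

View pics/up2.png

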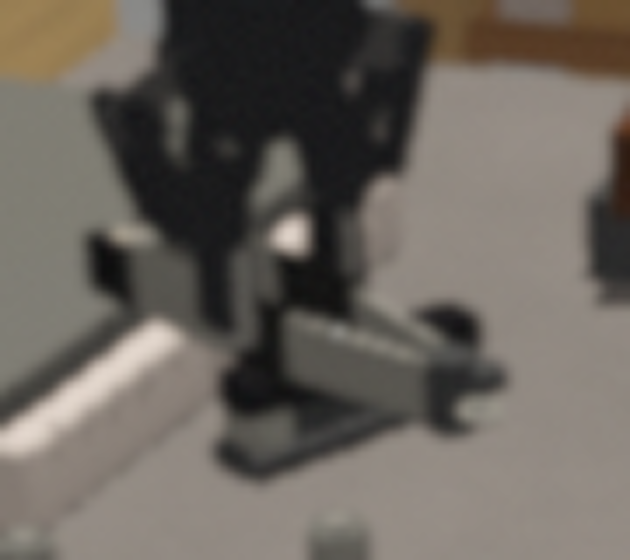

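The tongs are level: the jaw is at (255,127) and the hinge at (306,146), as predicted. The jaws are stopped at battery width about 17 cm up, and the dark object below is the stapler behind. Handing in.

```bash
python3 -c "
from workcell import *
r.dwell(.5);print(order.finish_job(),readout.sense()['opening'],readout.sense()['time_s'])"
```

```text
the job is handed in; nothing more can be done
the job is handed in; nothing more can be done
```

The job is handed in, with no verdict returned: the scraper is fully home in the holder and released, and the tongs hold the battery still, about 17 cm above the bench. No picture showed the battery directly at the end; I judged it held because its place on the bench is empty and the grip stopped at battery width (38 mm).

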